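# Find the blind cap's hole and hold it hole-up over the drip tray

## Task

A turned blind cap lies on its side on the low wooden cradle; both ends have the same outline but only one has the hole. Find the hole end, take the cap off the cradle, turn it so that the hole faces straight up, and finish while still holding it that way, steady and clear of everything, about a hand's breadth above the middle of the steel drip tray, ready to be filled with grease. Leave the other things on the bench where they are.

Things in the scene. Friction and masses are not known exactly. Their poses are not given: they have to be found in the camera images.
- cap_center (a point): centre of the loose blind cap: a plain aluminium cylinder, 44 mm in diameter, 64 mm long, 0.15 to 0.25 kg, lying on its side along the cradle. One end has a round blind hole 30 mm wide, 44 mm deep; the other is closed and heavier (balance point 5 mm from the centre towards it). Point: on its axis, half-way along. Axes: x along the cap's axis, out of the hole's mouth; z up at the start.
- cradle: fixed low wooden cradle: a board 100 x 60 mm, 10 mm thick, with two battens 100 mm long, 6 mm wide and 8 mm high on it, their inner edges 22 mm apart; the cap rests between the battens with its axis 36 mm above the bench. Origin: centre of the board's underside. Axes: x along the battens, z up.
- tray: fixed shallow drip tray of bare steel sheet, 180 x 140 mm, rim 24 mm high, floor 3 mm. Origin: centre of its underside. Axes: x along its long side, z up.
- sleeve_a: bystander: open steel sleeve standing upright, 44 mm in diameter, 40 mm high, hole right through; origin at the centre of its underside.
- sleeve_b: bystander: open steel sleeve standing upright, 38 mm in diameter, 30 mm high, hole right through; origin at the centre of its underside.
- bearing: bystander: ball bearing lying flat, 52 mm in diameter, 15 mm high; origin at the centre of its underside.
- spanner: bystander: steel spanner lying flat, 170 mm long along its x axis, origin near its middle, on its underside.
- screwdriver: bystander: screwdriver with a black handle lying flat, 190 mm long along its x axis, origin near its middle, on its underside.
- tin: bystander: closed grease tin standing upright, 72 mm in diameter, 75 mm high; origin at the centre of its underside.
- brush: bystander: brush lying flat, 170 mm long along its x axis, origin near its middle, on its underside.
Things that resemble listed ones, but are neither listed nor needed, are in the scene too. Of the things like the tray, leave any that is black; of the rest the larger one is meant.

How it is judged:
At the end, for the whole second after the job is handed in: The cap is held in the fingers (more than 2 N), at rest, its hole facing up within 0.25 rad (14 degrees) of vertical, its centre 80 to 300 mm above the bench and within 50 mm (horizontally) of the tray's centre, touching neither tray nor cradle; no bystander has been moved by more than 20 mm (angle between cap_center's own x axis and vertical below 0.25 rad and height (world z) of cap_center between 0.08 and 0.3 m and horizontal distance between cap_center and tray below 0.05 m and contact force between cap and the fingers above 2 N and contact force between cap and tray below 0.1 N and contact force between cap and cradle below 0.1 N and linear speed of cap below 0.02 m/s and angular speed of cap below 0.15 rad/s); the arm keeps its last pose, push and grip.
It fails at once if another thing on the bench was moved by more than 20 mm (distance of any of sleeve_a, sleeve_b, bearing, spanner, screwdriver, tin, brush from where it was at the start of the episode above 0.02 m).
It also fails if it takes over 42 s, if anything falls off the work surface, if the arm or the gripper's body presses on something with over 40 N, if the wrist force passes 120 N, or if a joint passes its speed limit or range.

## Robot

A 6-joint arm with a two-finger parallel gripper is mounted at the origin on the work surface. World frame = base frame: x ahead of the robot, y to its left, z up, the work surface at z = 0. Lengths are in m, angles in rad, forces in N, time in s.
With the tool pointing down it reaches from about 0.35 to 0.875 m from the base axis. Payload 4.2 kg.
Tool frame: the origin (TCP) lies on the centre line of the jaws, within the pads' length; the fingertips stand 8 mm ahead of it and the grasp point (between the pads) lies 11 mm behind it; y points along the fingers, x is the direction in which the jaws open and shut, and the axes are right-handed (so a half turn about y gives the same grasp; the last joint's range is limited). The gripper opens to 85 mm and grips with 20 to 120 N. Pads are 22 mm wide; open, the fingers measure 114 mm over their backs; the gripper's body (76 mm by 85 mm) begins 54 mm behind the grasp point. The pads swing forward as they close: fully open they stand 13 mm farther back than shut.
Start: joints at [-1.044, 0.385, 0.008, 0, -1.194, -0.259], TCP at [0.165, -0.603, 0.239] pointing down, gripper open.
Joint ranges: [-3.14, 3.14], [-1.21, 2.06], [-1.07, 1.41], [-3.16, 2.05], [-2.99, -0.16], [-3.1, 3.1]. Speed limits (rad/s): [2.79, 2.79, 3.14, 3.14, 3.14, 3.14].

## Interface

Orientations are given as a rotation vector (axis times angle).
In Python, from cell import manip gives the robot as it stands.
- The arm moves only by the tool drive_tool, never from a script. Its argument "moves" is text: rows parted by semicolons, each of 7 numbers parted by spaces: the turn, a rotation vector about the tool's x, y, z in degrees, then the shift along the tool's x, y, z in mm, then the closure in counts, from 0 (fully open) to 255 (shut). In form: ax ay az dx dy dz gripper; .... A call has 1 to 20 rows; each row is the pose to reach, as a shift and turn from the pose commanded when the call began, along the tool's axes at that moment; what a row does not reach only later rows make up. A row lasts 1/8 s, in which the tool goes at most 62.5 mm and 10.7 degrees, less where a joint would pass 70% of its speed; a pose out of reach is approached as far as the arm can. A call with a gripper value outside its range is refused whole. The fingers move at their own pace and stop on an object; the grip force is fixed at half the most. Time passes only in rows, so rows that repeat a pose let the fingers close. It gives the time, the measured TCP pose, the force and the opening at its end, in the units of the state.
- manip.observe(): the state, without advancing time (a new reading comes with each control period).
- manip.read_camera(name): name is "scene" or "top" or "wrist"; returns (picture, depth): 384x512x3 uint8, red, green, blue; 384x512 float32, m along the optical axis (not along the pixel's ray), 0 where there is no reading.
- manip.camera_info(name): a dict with "fx", "fy", "cx", "cy" (pixels), "extrinsics" (4x4, takes a point from camera to world coordinates). Camera axes: x right, y up, looking along -z (the intrinsics and any distortion apply to the point x, -y, -z); pixel columns grow to the right and rows downward; lengths in m; the calibration is good to about 2 mm. The wrist camera is an equidistant fisheye: a pixel r from the principal point sees the ray r / f radians off the axis. A picture is of the moment at which its call begins: read the wrist's pose just before it. camera_info takes no time and is no camera call; for the wrist camera it gives the pose at the moment of the call.
- manip.finish_job(): hands the job in, once; it reports no verdict.
The state is a dict: "time_s": time; "joints": joint angles; "dq": joint speeds; "joint_torque": joint torques, N m; "eef_pos": TCP position; "tool_rot": TCP orientation; "ft_force": force on the tool from outside, world axes, zero at the start; "wrist_torque": the same for the moment, N m; "finger_gap": finger opening in m.
Only numpy, scipy, OpenCV 4.12 (cv2) and the standard library are available. Lean on these libraries where they do the work, as an engineer would, in place of code of your own. Each camera call takes 0.05 s, during which the arm holds its last target.

## Working session

There is one attempt and no reset: what is moved stays moved. The work goes in short steps, Python scripts to look and compute and a tool call to move; the robot and the scene stay as the last step left them, time stands still between calls to the robot, and variables do not carry over. Pictures are saved under pics/ and viewed, and the job is handed in when it is done.

Besides the shell and the picture viewer there is one more tool, called after "Emit:" as name(argument=value, ...) on one line, values as JSON. drive_tool: Moves the arm, as the interface text tells. Its arguments: {"type":"object","properties":{"moves":{"type":"string"}},"required":["moves"]}

```bash
mkdir -p pics; ls
python3 - <<'E'
from cell import manip
import cv2,numpy as np
s=manip.observe();print({k:np.round(v,3).tolist() for k,v in s.items()})
for n in ["scene","top","wrist"]:
    ci=manip.camera_info(n)
    p,d=manip.read_camera(n)
    np.savez(f"{n}0.npz",p=p,d=d,E=ci["extrinsics"],K=[ci["fx"],ci["fy"],ci["cx"],ci["cy"]])
    cv2.imwrite(f"pics/{n}0.png",p[:,:,::-1]);print(n,ci)
E
```

```text
pics
{'time_s': 0.0, 'joints': [-1.044, 0.386, 0.007, -0.001, -1.194, -0.259], 'dq': [0.0, -0.001, -0.0, 0.0, -0.0, 0.001], 'joint_torque': [0.001, -39.229, 18.84, 4.186, -0.005, -0.0], 'eef_pos': [0.165, -0.602, 0.238], 'tool_rot': [-1.069, -1.404, 1.402], 'ft_force': [0.034, 0.261, 0.127], 'wrist_torque': [0.028, -0.032, 0.003], 'finger_gap': 0.085}
scene {'fx': 453.20626973949254, 'fy': 453.20626973949254, 'cx': 255.61888896110503, 'cy': 191.4134411618495, 'extrinsics': array([[ 0.37712933, -0.7398437 ,  0.55713981,  1.24702212],
       [ 0.92610644,  0.29473815, -0.23549159, -0.29373155],
       [ 0.01001661,  0.60478155,  0.79632842,  1.09479092],
       [ 0.        ,  0.        ,  0.        ,  1.        ]])}
top {'fx': 364.77427586686076, 'fy': 364.77427586686076, 'cx': 258.1949220638492, 'cy': 196.74040395414153, 'extrinsics': array([[-0.0245418 ,  0.99084951, -0.13272129,  0.37527568],
       [-0.99968156, -0.02510396, -0.00256372,  0.02473548],
       [-0.00587209,  0.1326161 ,  0.99115008,  1.10292729],
       [ 0.        ,  0.        ,  0.        ,  1.        ]])}
wrist {'fx': 297.3186396354542, 'fy': 297.3186396354542, 'cx': 253.92176999776436, 'cy': 188.93128705781183, 'extrinsics': array([[-0.2639417 , -0.91194582, -0.31414902,  0.08365554],
       [ 0.9645375 , -0.24904932, -0.08741769, -0.62361481],
       [ 0.0014816 , -0.32608168,  0.94534044,  0.37397391],
       [ 0.        ,  0.        ,  0.        ,  1.        ]])}
```

View pics/scene0.png

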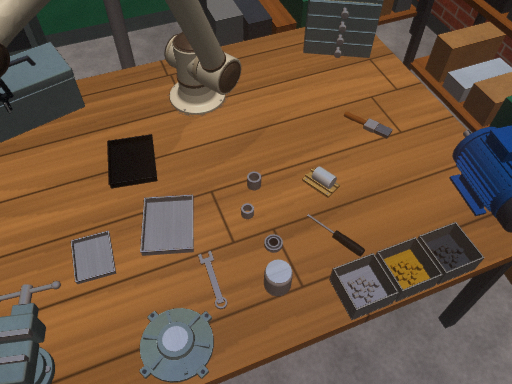

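View pics/top0.png

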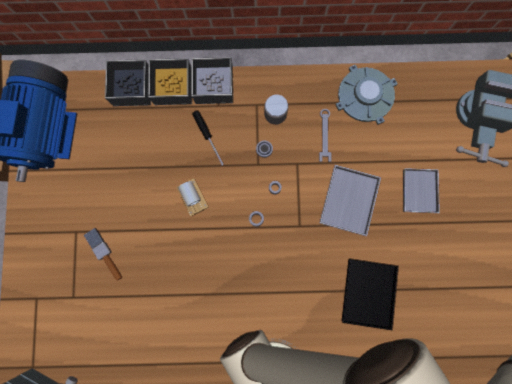

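View pics/wrist0.png

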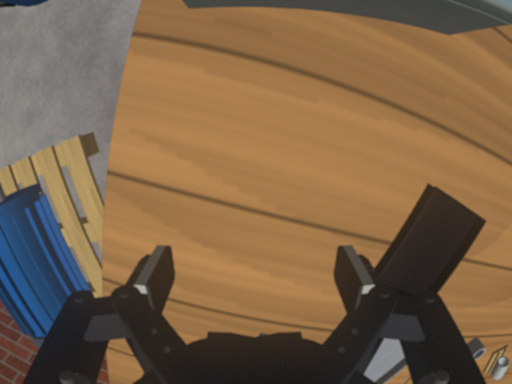

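The scene view shows the cap at about (325,176), on the cradle at (321,183), and the large steel tray at (168,224). In the top view the cap is at (188,195) and the tray at (350,200). I'll zoom in and measure.

```bash
cat > h.py <<'E'
import numpy as np,cv2
def load(n): 
    f=np.load(n+".npz"); return f["p"],f["d"],f["E"],f["K"]
def cloud(d,E,K):
    v,u=np.mgrid[:d.shape[0],:d.shape[1]]
    P=np.stack([(u-K[2])/K[0]*d,-(v-K[3])/K[1]*d,-d],-1)
    return P@E[:3,:3].T+E[:3,3]
def ray(E,K,u,v,z):
    r=E[:3,:3]@np.array([(u-K[2])/K[0],-(v-K[3])/K[1],-1]); t=(z-E[2,3])/r[2]; return E[:3,3]+t*r
E
python3 - <<'E'
from h import *
ims=[]
for n,(u,v) in [("scene0",(322,182)),("top0",(192,197))]:
    p,d,E,K=load(n)
    c=p[v-25:v+25,u-25:u+25]; ims.append(cv2.resize(c,(400,400),interpolation=cv2.INTER_CUBIC))
    W=cloud(d,E,K)[v-25:v+25,u-25:u+25]
    hsv=cv2.cvtColor(c,cv2.COLOR_RGB2HSV)
    m=(hsv[...,1]<50)&(W[...,2]>0.02)
    n_,l,st,ce=cv2.connectedComponentsWithStats(m.astype(np.uint8))
    k=1+np.argmax(st[1:,4]); m=l==k
    Q=W[m]; print(n,m.sum(),st[k],Q.min(0),Q.max(0),"top z pct",np.percentile(Q[:,2],[5,50,95]))
    top=Q[Q[:,2]>0.045]
    c0=top[:,:2].mean(0); w,V=np.linalg.eigh(np.cov(top[:,:2].T)); a=V[:,1]
    s=(top[:,:2]-c0)@a; print("c",c0+a*(s.max()+s.min())/2,"axis",a,"len",s.min(),s.max(),"zt",top[:,2].max())
    p2,d2=p,cloud(d,E,K)
    # tray: grey low sat
    hs=cv2.cvtColor(p,cv2.COLOR_RGB2HSV); mm=((hs[...,1]<60)&(hs[...,2]>100)).astype(np.uint8)
    n_,l,st,ce=cv2.connectedComponentsWithStats(mm)
    tu=(168,224) if n=="scene0" else (350,200)
    k=l[tu[1],tu[0]];T=d2[l==k]
    T=T[:,:2]; r=cv2.minAreaRect(T.astype(np.float32)*1000); print("tray",r, "floor z",np.median(d2[l==k][:,2]))
cv2.imwrite("pics/zoom0.png",np.hstack(ims)[:,:,::-1])
E
```

```text
scene0 287 [ 16  10  23  21 287] [ 0.5036146  -0.29373155  0.0220318 ] [1.24702212 0.25534423 1.09479092] top z pct [0.03656876 0.05269262 0.05952984]
c [ 0.88674107 -0.01372642] axis [-0.82587715  0.5638501 ] len -0.8752668292522771 0.03559078138887596 zt 1.094790924463224
tray ((821.4154052734375, -303.14666748046875), (161.8131103515625, 835.904052734375), 80.31153869628906) floor z 0.0029725225444123815
top0 326 [ 12   9  21  25 326] [0.37527568 0.02473548 0.02018756] [0.56949271 0.2593549  1.10292729] top z pct [0.04079431 0.052955   0.05848398]
c [0.44997529 0.15946585] axis [-0.76763572 -0.64088642] len -0.03537846819153892 0.2519994579828604 zt 1.102927293473639
tray ((443.2869873046875, -186.68743896484375), (206.41676330566406, 393.3101501464844), 45.52349090576172) floor z 0.002286215692388738
```

View pics/zoom0.png

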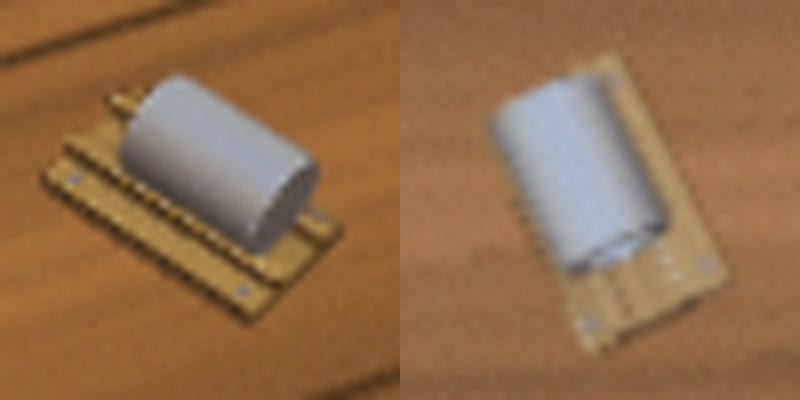

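The visible ends are too small to judge: the scene view shows the +x end as plain grey, and the top view sees the -x end at a grazing angle. I'll redo the measurements with the zero-depth pixels filtered out.

Run:
```python
from h import *
for n,(u,v) in [("scene0",(322,182)),("top0",(192,197))]:
    p,d,E,K=load(n)
    Wf=cloud(d,E,K); Wf[d<=0]=np.nan
    sl=np.s_[v-25:v+25,u-25:u+25]
    c=p[sl];W=Wf[sl]
    hsv=cv2.cvtColor(c,cv2.COLOR_RGB2HSV)
    m=(hsv[...,1]<60)&(W[...,2]>0.028)&(W[...,2]<.09)
    Q=W[m]; top=Q[Q[:,2]>0.045]
    r=cv2.minAreaRect(top[:,:2].astype(np.float32)*1000);print(n,"rect",r,np.round(cv2.boxPoints(r)), "ztop",np.percentile(top[:,2],[50,95]))
    a=np.linalg.svd(top[:,:2]-top[:,:2].mean(0))[2][0];s=(top[:,:2]-top[:,:2].mean(0))@a;q=np.cross(a,top[:,:2]-top[:,:2].mean(0))
    print("axis",a,np.degrees(np.arctan2(a[1],a[0])),"ctr",top[:,:2].mean(0)+a*(s.max()+s.min())/2,np.ptp(s))
    hs=cv2.cvtColor(p,cv2.COLOR_RGB2HSV); mm=((hs[...,1]<60)&(hs[...,2]>100)&(Wf[...,2]<.05)).astype(np.uint8)
    n_,l,st,ce=cv2.connectedComponentsWithStats(mm)
    tu=(168,224) if n=="scene0" else (350,200)
    k=l[tu[1],tu[0]];T=Wf[l==k]
    r=cv2.minAreaRect(T[:,:2].astype(np.float32)*1000); print("tray",r,st[k])
    w=(hs[...,0]>15)
    if 1:
        # bystanders and obstacle heights near
        mm=((Wf[...,2]>0.008)&(Wf[...,2]<.3)).astype(np.uint8)
        n_,l,st,ce=cv2.connectedComponentsWithStats(mm)
        for i in range(1,n_):
            if st[i,4]>25:
                T=Wf[l==i]; print(i,st[i],np.round(T.min(0),3),np.round(T.max(0),3))
```

```text
scene0 rect ((533.1506958007812, 226.8040771484375), (66.56739044189453, 39.741825103759766), 24.771528244018555) [[495. 231.]
 [511. 195.]
 [572. 223.]
 [555. 259.]] ztop [0.0542327  0.06015905]
axis [0.89306543 0.44992682] 26.738988911842487 ctr [0.5345671  0.22429993] 0.06700313765216656
tray ((503.8497314453125, -248.96554565429688), (140.66526794433594, 187.94125366210938), 72.57550811767578) [ 140  195   53   57 2395]
1 [ 303    0   81   58 3908] [-0.252  0.456  0.008] [0.052 0.698 0.241]
4 [ 165   32   76   82 3968] [-0.084 -0.101  0.008] [0.169 0.128 0.3  ]
6 [   0   42   85   99 5299] [-0.261 -0.668  0.008] [ 0.169 -0.384  0.3  ]
22 [344 112  49  26 396] [0.287 0.435 0.008] [0.439 0.545 0.026]
26 [ 450  125   62  108 4578] [0.571 0.584 0.008] [0.897 0.721 0.219]
29 [107 134  50  53 540] [ 0.109 -0.375  0.008] [ 0.334 -0.206  0.03 ]
41 [302 166  38  31 583] [0.474 0.177 0.008] [0.586 0.274 0.063]
43 [247 171  14  18 205] [0.434 0.012 0.008] [0.478 0.055 0.045]
51 [140 195  54  60 619] [ 0.397 -0.343  0.008] [ 0.611 -0.156  0.029]
54 [241 203  13  15 151] [ 0.53  -0.044  0.008
[... 1566 characters left out ...]
09  0.021]
49 [177 179  32  37 560] [0.471 0.18  0.008] [0.582 0.274 0.06 ]
50 [269 181  13  13  95] [ 0.53  -0.041  0.009] [ 0.566 -0.005  0.033]
55 [249 211  15  15 108] [0.435 0.015 0.011] [0.476 0.056 0.042]
57 [ 84 228  38  52 629] [0.288 0.435 0.008] [0.439 0.55  0.025]
58 [342 258  57  72 549] [ 0.131 -0.374  0.008] [ 0.333 -0.205  0.028]
65 [ 220  330   69   54 1664] [ 0.054 -0.047  0.008] [0.167 0.131 0.3  ]
68 [  3 368  60  16 473] [0.006 0.558 0.011] [0.049 0.684 0.133]
69 [ 66 376  12   8  79] [0.012 0.539 0.032] [0.032 0.569 0.058]<stdin>:11: DeprecationWarning: Arrays of 2-dimensional vectors are deprecated. Use arrays of 3-dimensional vectors instead. (deprecated in NumPy 2.0)
```

Cap centre is about (0.534, 0.228), axis at about 26°; tray centre about (0.505, -0.248). Next I'll check from depth whether either visible end face is hollow.

Run:
```python
from h import *
th=np.radians(26);a=np.array([np.cos(th),np.sin(th),0]);b=np.array([-a[1],a[0],0]);c=np.array([.534,.228,.036])
for n,(u,v) in [("scene0",(322,182)),("top0",(192,197))]:
    p,d,E,K=load(n)
    W=cloud(d,E,K)-c
    S=np.round(W@a*1000).astype(int);B=np.round(W@b*1000).astype(int);Z=np.round(W[...,2]*1000).astype(int)
    m=(abs(S)<45)&(abs(B)<24)&(abs(Z)<30)
    r=np.hypot(B,Z)
    # interior points: r<17, |S|<40
    mi=m&(r<18)
    for vv,uu in zip(*np.nonzero(mi)): print(n,uu,vv,"s",S[vv,uu],"b",B[vv,uu],"z",Z[vv,uu],p[vv,uu])
```

```text
scene0 314 170 s -35 b -3 z 11 [169 157 144]
scene0 316 170 s -29 b -1 z 15 [159 164 169]
scene0 315 171 s -28 b -8 z 16 [159 156 157]
scene0 316 172 s -24 b -8 z 15 [159 154 154]
scene0 321 172 s -12 b 1 z 16 [159 163 175]
scene0 313 173 s -31 b -12 z 8 [138 126 118]
scene0 315 173 s -25 b -10 z 11 [145 137 132]
scene0 317 173 s -19 b -9 z 15 [157 152 151]
scene0 318 173 s -17 b -6 z 14 [162 157 158]
scene0 312 174 s -32 b -15 z 5 [130 109  87]
scene0 319 174 s -13 b -7 z 14 [160 153 154]
scene0 325 174 s 2 b 2 z 17 [159 164 175]
scene0 321 175 s -5 b -8 z 16 [160 158 158]
scene0 327 175 s 8 b 4 z 17 [159 164 175]
scene0 314 176 s -23 b -17 z 5 [102  91  86]
scene0 316 176 s -17 b -15 z 8 [121 109 108]
scene0 318 176 s -12 b -13 z 10 [141 129 126]
scene0 319 176 s -10 b -10 z 9 [143 136 132]
scene0 320 176 s -8 b -8 z 10 [154 145 142]
scene0 325 176 s 6 b -3 z 16 [160 164 174]
scene0 314 177 s -23 b -16 z -1 [90 79 72]
scene0 315 177 s -20 b -16 z 2 [98 87 82]
scene0 320 177 s -5 b -12 z 11 [143 136 131]
scene0 321 177 s -2 b -12 z 13 [151 143 138]
scene0 324 177 s 5 b -7 z 15 [159 
[... 3329 characters left out ...]
153 158]
top0 197 197 s -21 b -13 z 10 [137 135 139]
top0 190 198 s -16 b 5 z 16 [174 185 206]
top0 199 199 s -29 b -16 z 6 [111 107 107]
top0 196 200 s -28 b -7 z 11 [161 163 167]
top0 197 200 s -30 b -10 z 14 [126 124 133]
top0 198 200 s -30 b -12 z 8 [101  99 100]
top0 199 200 s -31 b -14 z 5 [87 80 78]
top0 200 200 s -31 b -16 z -5 [125 105  81]
top0 196 201 s -26 b -3 z -17 [136 140 146]
top0 197 201 s -27 b -6 z -16 [139 138 142]
top0 198 201 s -29 b -9 z -12 [121 118 114]
top0 194 202 s -26 b 3 z -13 [142 149 164]
top0 195 202 s -27 b 1 z -17 [151 160 173]
top0 196 202 s -28 b -2 z -17 [147 153 158]
top0 192 204 s -29 b 11 z -12 [148 152 159]
top0 193 204 s -30 b 9 z -15 [141 138 146]
```

Depth shows the +26° end is a flat face (s≈31 mm everywhere), while readings at the opposite end go 5 mm and more inside. So the hole should face azimuth about 206°, towards the robot; I'll confirm with the wrist camera. The plan is to grasp with the tool pitched 45° down and outward, then roll half a turn about the tool axis and swing the base to the tray. That puts the hole up. First, the tool axes.

```bash
cat >> h.py <<'E'
from scipy.spatial.transform import Rotation as Rn
def plan(s,Rt,pt):
    """turn (deg) and shift (mm) in tool axes from current"""
    R0=Rn.from_rotvec(s["tool_rot"]);
    t=(R0.inv()*Rt).as_rotvec(degrees=True); d=R0.inv().apply(np.array(pt)-s["eef_pos"])*1000
    return np.round(t,1),np.round(d,1)
def frame(y,x):
    y=np.array(y,float);y/=np.linalg.norm(y);x=np.array(x,float);x-=x@y*y;x/=np.linalg.norm(x)
    return Rn.from_matrix(np.stack([x,y,np.cross(x,y)],1))
E
python3 - <<'E'
from h import *
from cell import manip
s=manip.observe();R=Rn.from_rotvec(s["tool_rot"]);print(np.round(R.as_matrix(),3))
E=manip.camera_info("wrist")["extrinsics"]
print("cam in tool",R.inv().apply(E[:3,3]-s["eef_pos"]), "cam look",R.inv().apply(-E[:3,2]))
th=np.radians(26);a=np.array([np.cos(th),np.sin(th),0]);b=np.array([-a[1],a[0],0]);c=np.array([.534,.228,.036])
t=(a-np.array([0,0,1]))/2**.5
for sg in (1,-1):
    Rt=frame(t,sg*b); print(sg,plan(s,Rt,c-.12*t+0.011*t))
    # j6 estimate:
E
```

```text
[[-0.264 -0.001 -0.964]
 [ 0.964  0.002 -0.264]
 [ 0.002 -1.     0.   ]]
cam in tool [ 0.00121333 -0.13564446  0.08435287] cam look [-6.84699703e-04  9.45303051e-01 -3.26192693e-01]
1 (array([-44.9, -10.1,  -4.1]), array([ 688.7,  126.5, -499.5]))
-1 (array([  5.9, 157.1, -65.1]), array([ 688.7,  126.5, -499.5]))
```

The tool axes fit the plan: with the jaws horizontal and tool x = +b, the camera sits on the hole side and j6 is near -90°, leaving room for a half turn. I'll work out a waypoint and a pre-grasp pose.

```bash
cat > tgt.py <<'E'
from h import *
th=np.radians(26);a=np.array([np.cos(th),np.sin(th),0]);b=np.array([-a[1],a[0],0]);c=np.array([.533,.228,.036])
p=np.radians(50);t=a*np.cos(p)-np.array([0,0,1])*np.sin(p)
Rg=frame(t,b)
E
python3 - <<'E'
from tgt import *
from cell import manip
s=manip.observe()
Rw=frame([0.3,-.1,-1],[.35,.93,0])
print(plan(s,Rw,[.40,-.2,.32])); print(plan(s,Rg,c-.099*t))
E
```

```text
(array([-17.2,  35.6,   5. ]), array([ 326. ,  -81. , -332.8]))
(array([-39.9, -10.3,  -3.6]), array([ 691.5,  127.8, -511.7]))
```

Emit:
drive_tool(moves="-17 35 5 326 -81 -333 0;-17 35 5 326 -81 -333 0;-17 35 5 326 -81 -333 0;-17 35 5 326 -81 -333 0;-17 35 5 326 -81 -333 0;-17 35 5 326 -81 -333 0;-17 35 5 326 -81 -333 0;-40 -10 -4 691 0 -512 0;-40 -10 -4 691 0 -512 0;-40 -10 -4 691 0 -512 0;-40 -10 -4 691 0 -512 0;-40 -10 -4 691 0 -512 0;-40 -10 -4 691 0 -512 0;-40 -10 -4 691 0 -512 0;-40 -10 -4 691 100 -512 0;-40 -10 -4 691 128 -512 0;-40 -10 -4 691 128 -512 0;-40 -10 -4 691 128 -512 0")

```text
time_s: 2.4
eef_pos: [0.4624, 0.1507, 0.2337]
tool_rot: [-1.479, -2.087, 1.385]
ft_force: [0.8, 0.7, 0.9]
finger_gap: 0.0856
```

Run:
```python
from tgt import *
from cell import manip
s=manip.observe();print(s["time_s"],np.round(s["joints"],3),s["eef_pos"],s["finger_gap"],"left",plan(s,Rg,c-.099*t))
ci=manip.camera_info("wrist");q,d=manip.read_camera("wrist")
np.savez("wrist1.npz",p=q,d=d,E=ci["extrinsics"],K=[ci["fx"],ci["fy"],ci["cx"],ci["cy"]])
cv2.imwrite("pics/wrist1.png",q[:,:,::-1])
```

```text
2.4 [ 0.326 -0.091 -1.06   1.822 -0.16  -3.064] [0.46241436 0.15071996 0.23374   ] 0.0855532734101368 left (array([ -5.9,  13.4, -12.7]), array([ 72.8, 106.7,  28. ]))
```

View pics/wrist1.png

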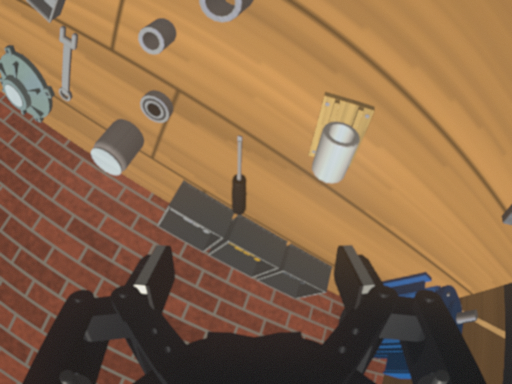

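The wrist view confirms the hole: the cap's near end, at (340,140), is open, at the end towards the robot. The arm stopped short at its j3 and j5 limits because a 50° pitch is too flat at this radius. I'll move to a steeper pose, which also gives joint/pose data to fit the arm's kinematics.

Run:
```python
from tgt import *
from cell import manip
s=manip.observe()
np.save("k1.npy",np.r_[s["joints"],s["eef_pos"],s["tool_rot"]])
p=np.radians(75);t=a*np.cos(p)-np.array([0,0,1])*np.sin(p)
print(plan(s,frame(t,b),c-.15*t))
```

```text
(array([ 18.6,  10.5, -15.6]), array([ 51.8,  63.5, -31.9]))
```

Emit:
drive_tool(moves="18.6 10.5 -15.6 52 40 -32 0;18.6 10.5 -15.6 52 40 -32 0;18.6 10.5 -15.6 52 40 -32 0;18.6 10.5 -15.6 52 40 -32 0;18.6 10.5 -15.6 52 40 -32 0;18.6 10.5 -15.6 52 40 -32 0")

```text
time_s: 3.2
eef_pos: [0.4847, 0.2098, 0.203]
tool_rot: [-1.123, -1.774, 1.344]
ft_force: [1.4, -2.6, 0.0]
finger_gap: 0.0856
```

Run:
```python
from tgt import *
from cell import manip
s=manip.observe();print(s["time_s"],np.round(s["joints"],3),s["eef_pos"])
np.save("k2.npy",np.r_[s["joints"],s["eef_pos"],s["tool_rot"]])
p=np.radians(75);t=a*np.cos(p)-np.array([0,0,1])*np.sin(p)
print(plan(s,frame(t,b),c-.15*t))
```

```text
3.2 [ 0.766  0.127 -0.532  0.151 -0.654 -1.997] [0.48465209 0.20978945 0.20297987]
(array([ 0.9, -0.3, -0.5]), array([-4.6, 24.7, -6.1]))
```

```bash
cat > kin.py <<'E'
from h import *
import glob
k0=np.r_[-1.044,.386,.007,-.001,-1.194,-.259,.165,-.602,.238,-1.069,-1.404,1.402]
def data(): return [k0]+[np.load(f) for f in sorted(glob.glob("k[1-9].npy"))]
E
python3 - <<'E'
from kin import *
import itertools
D=data()
ax={'x':[1,0,0],'y':[0,1,0],'z':[0,0,1]}
best=[]
V=lambda k,q:Rn.from_rotvec(np.array(ax[k])*q)
for seq in itertools.product('xyz',repeat=6):
    if seq[0]!='z' or any(False for i in range(5)): continue
    for sg in itertools.product([1,-1],repeat=6):
        if sg[0]!=1: continue
        # R_i = A_i * C ; axes at the zero config arbitrary
        Cs=[]
        for d in D:
            A=Rn.identity()
            for k,g,q in zip(seq,sg,d[:6]): A=A*V(k,g*q)
            Cs.append(A.inv()*Rn.from_rotvec(d[9:12]))
        e=max((Cs[0].inv()*c).magnitude() for c in Cs[1:])
        best.append((e,seq,sg,Cs[0].as_matrix().round(2).tolist()))
best.sort(key=lambda r:r[0])
for r in best[:6]: print(r)
E
```

```text
(0.0005829593663973786, ('z', 'y', 'y', 'x', 'y', 'x'), (1, 1, -1, -1, -1, -1), [[0.0, 1.0, -0.0], [0.0, -0.0, -1.0], [-1.0, 0.0, -0.0]])
(0.49731089431736597, ('z', 'y', 'z', 'z', 'z', 'z'), (1, 1, 1, 1, 1, 1), [[-0.37, 0.05, 0.93], [-0.86, 0.37, -0.36], [-0.36, -0.93, -0.1]])
(0.49739755078691217, ('z', 'y', 'z', 'z', 'z', 'z'), (1, 1, -1, 1, -1, 1), [[-0.33, 0.23, -0.92], [0.87, -0.3, -0.39], [-0.36, -0.93, -0.1]])
(0.5465220110929843, ('z', 'x', 'z', 'z', 'z', 'z'), (1, -1, 1, 1, 1, 1), [[-0.35, -0.37, 0.86], [-0.93, 0.04, -0.37], [0.1, -0.93, -0.36]])
(0.5626756053673946, ('z', 'x', 'z', 'z', 'z', 'z'), (1, -1, -1, 1, -1, 1), [[-0.39, 0.3, -0.87], [0.92, 0.23, -0.33], [0.1, -0.93, -0.36]])
(0.5928444931473065, ('z', 'z', 'x', 'y', 'x', 'y'), (1, 1, -1, 1, -1, 1), [[-0.91, -0.1, -0.39], [0.23, -0.93, -0.3], [-0.33, -0.36, 0.87]])
```

The orientation model is exact: z, y, -y, -x, -y, -x. The position model needs a few more varied poses.

Emit:
drive_tool(moves="0 0 40 0 -80 0 0;0 0 40 0 -80 0 0;0 0 40 0 -80 0 0;0 0 40 0 -80 0 0;0 0 40 0 -80 0 0;0 0 40 0 -80 0 0")

```text
time_s: 3.95
eef_pos: [0.4662, 0.1992, 0.2808]
tool_rot: [-1.849, -1.42, 1.713]
ft_force: [0.7, -0.7, -0.2]
finger_gap: 0.0854
```

Run:
```python
from h import *
from cell import manip
s=manip.observe();print(s["time_s"],np.round(s["joints"],3),s["eef_pos"])
np.save("k3.npy",np.r_[s["joints"],s["eef_pos"],s["tool_rot"]])
```

```text
3.95 [ 1.042  0.157 -0.653  0.799 -1.162 -2.754] [0.46616492 0.19920852 0.28075929]
```

Emit:
drive_tool(moves="30 0 -40 0 40 -60 0;30 0 -40 0 40 -60 0;30 0 -40 0 40 -60 0;30 0 -40 0 40 -60 0;30 0 -40 0 40 -60 0;30 0 -40 0 40 -60 0")

```text
time_s: 4.7
eef_pos: [0.539, 0.2031, 0.2693]
tool_rot: [-0.932, -1.242, 1.499]
ft_force: [-1.4, -0.8, -0.8]
finger_gap: 0.0853
```

```bash
python3 - <<'E'
from h import *
from cell import manip
s=manip.observe();print(s["time_s"],np.round(s["joints"],3),s["eef_pos"])
np.save("k4.npy",np.r_[s["joints"],s["eef_pos"],s["tool_rot"]])
E
cat >> kin.py <<'E'
def V(k,q): return Rn.from_rotvec(np.eye(3)['xyz'.index(k)]*q)
SEQ='zyyxyx';SG=(1,1,-1,-1,-1,-1)
def chain(q):
    A=[];R=Rn.identity()
    for k,g,x in zip(SEQ,SG,q): R=R*V(k,g*x);A.append(R.as_matrix())
    return A
def rows(q):
    A=chain(q)
    c=[A[0][:,0],np.array([0,0,1.]),A[1][:,1],A[1][:,2],A[2][:,0],A[2][:,2],A[3][:,1],A[3][:,2],A[4][:,0],A[4][:,2]]
    return np.stack(c,1)
def fit():
    D=data();M=np.vstack([rows(d[:6]) for d in D]);y=np.hstack([d[6:9] for d in D])
    w,r,k,sv=np.linalg.lstsq(M,y,rcond=1e-4); return w,M@w-y,sv
E
python3 - <<'E'
from kin import *
w,e,sv=fit();print(dict(zip("a1 h y2 L2 L3 e y4 z4 d z5".split(),w.round(4))));print((e*1000).round(2),sv.round(3))
E
```

```text
4.7 [ 0.601  0.382  0.095 -0.077 -1.466 -1.888] [0.53904669 0.20311654 0.26927747]
{'a1': np.float64(0.0009), 'h': np.float64(0.1637), 'y2': np.float64(-0.0002), 'L2': np.float64(0.5623), 'L3': np.float64(0.4219), 'e': np.float64(-0.001), 'y4': np.float64(-0.1598), 'z4': np.float64(0.0), 'd': np.float64(0.2894), 'z5': np.float64(0.0001)}
[ 0.36 -0.02  0.05  0.04  0.01  0.05  0.1  -0.11 -0.   -0.1  -0.03 -0.08
  0.   -0.28 -0.03] [4.639 3.766 3.066 1.499 1.205 0.88  0.526 0.321 0.185 0.054]
```

The position fit is good to better than 0.4 mm. Next, an IK search over grasp pitch, end azimuth and branch.

```bash
cat >> kin.py <<'E'
from scipy.optimize import least_squares
LO=np.array([-3.14,-1.21,-1.07,-3.16,-2.99,-3.1]);HI=np.array([3.14,2.06,1.41,2.05,-.16,3.1])
C=np.array([[0,1,0],[0,0,-1],[-1,0,0.]])
W_=fit()[0]
def fk(q): return Rn.from_matrix(chain(q)[5]@C), rows(q)@W_
def ik(R,p,q0):
    def f(q):
        r,x=fk(q); return np.r_[(R.inv()*r).as_rotvec(),(x-p)*4]
    s=least_squares(f,np.clip(q0,LO+.01,HI-.01),bounds=(LO,HI)); return s.x,np.abs(s.fun).max(),np.minimum(s.x-LO,HI-s.x)[[1,2,3,4,5]].min()
E
python3 - <<'E'
from tgt import *
from kin import *
q0=data()[-1][:6]; rng=np.random.default_rng(0)
T=np.array([.505,-.248,.17])
for pd in (60,65,70,75,80,90):
    p=np.radians(pd);t=a*np.cos(p)-np.array([0,0,1])*np.sin(p)
    for fl in (1,-1):
        Rg=frame(t,fl*b)
        g=ik(Rg,c+.011*t,q0 if fl==1 else q0+[0,0,0,0,0,3.1])
        gp=ik(Rg,c-.08*t,g[0])
        print("grasp",pd,fl,g[0].round(2),round(g[1],4),round(g[2],2),"pre",round(gp[1],4),round(gp[2],2))
        if g[1]>.01: continue
        Rt=Rn.from_rotvec(b*np.pi/2)  # check sign
        if (Rt.apply(-a))[2]<0: Rt=Rt.inv()
        out=[]
        for ps in range(0,360,20):
            Re=Rn.from_rotvec([0,0,np.radians(ps)])*Rt*Rg
            td=Re.apply([0,1,0])
            for k in range(6):
                st=rng.uniform(LO,HI);st[0]=rng.uniform(-2,1)
                e=ik(Re,T+.011*td,st)
                if e[1]<.002 and e[2]>.12: out.append((np.abs(e[0]-g[0]).max(),ps,np.degrees(np.arctan2(td[1],td[0])).round(),e[0].round(2),round(e[2],2)))
        out.sort(key=lambda o:o[0])
        for o in out[:2]: print("   ",o)
E
```

```text
grasp 60 1 [ 0.59  0.46 -0.47 -0.51 -0.16 -1.19] 0.1435 0.0 pre 0.0864 0.0
grasp 60 -1 [ 0.59  0.46 -0.47 -0.51 -0.16  1.96] 0.1435 0.0 pre 0.0864 0.0
grasp 65 1 [ 0.67  0.46 -0.57 -0.06 -0.16 -1.71] 0.0884 0.0 pre 0.0437 0.0
grasp 65 -1 [ 0.67  0.46 -0.57 -0.06 -0.16  1.43] 0.0884 0.0 pre 0.0437 0.0
grasp 70 1 [ 0.69  0.47 -0.64  0.23 -0.16 -2.02] 0.0415 0.0 pre 0.0 0.1
grasp 70 -1 [ 0.69  0.47 -0.64  0.23 -0.16  1.12] 0.0415 0.0 pre 0.0 0.1
grasp 75 1 [ 0.7   0.47 -0.65  0.32 -0.2  -2.12] 0.0 0.04 pre 0.0 0.29
    (np.float64(1.1344159565140592), 60, np.float64(-94.0), array([ 0.1 ,  0.57, -0.85,  1.36, -1.34, -1.42]), np.float64(0.22))
    (np.float64(1.134415956514389), 60, np.float64(-94.0), array([ 0.1 ,  0.57, -0.85,  1.36, -1.34, -1.42]), np.float64(0.22))
grasp 75 -1 [ 0.7   0.47 -0.65  0.32 -0.2   1.02] 0.0 0.04 pre 0.0 0.29
    (np.float64(1.134415954381159), 60, np.float64(-94.0), array([ 0.1 ,  0.57, -0.85,  1.36, -1.34,  1.72]), np.float64(0.22))
    (np.float64(1.1344159565118577), 60, np.float64(-94.0), array([ 0.1 ,  0.57, -0.85,  1.36, -1.34,  1.72]), np.float64(0.2
[... 627 characters left out ...]
98, -1.55,  1.8 ]), np.float64(0.49))
grasp 90 1 [ 0.68  0.55 -0.35 -0.   -0.68 -1.8 ] 0.0 0.52 pre 0.0 0.72
    (np.float64(1.0121800579474218), 40, np.float64(-114.0), array([ 0.15,  0.79, -0.59,  1.01, -1.67, -1.41]), np.float64(0.48))
    (np.float64(1.0121800580818188), 40, np.float64(-114.0), array([ 0.15,  0.79, -0.59,  1.01, -1.67, -1.41]), np.float64(0.48))
grasp 90 -1 [ 0.68  0.55 -0.35 -0.   -0.68  1.34] 0.0 0.52 pre 0.0 0.72
    (np.float64(1.0121800542290074), 40, np.float64(-114.0), array([ 0.15,  0.79, -0.59,  1.01, -1.67,  1.73]), np.float64(0.48))
    (np.float64(1.1818817526542302), 20, np.float64(-134.0), array([ 0.1 ,  0.88, -0.31,  0.74, -1.86,  1.82]), np.float64(0.76))
```

A grasp at 80° pitch and an end tool azimuth of about -114° both keep good joint margins and need only small joint motions. Computing the approach.

```bash
cat >> tgt.py <<'E'
p=np.radians(80);t=a*np.cos(p)-np.array([0,0,1])*np.sin(p)
Rg=frame(t,b)
Rt=Rn.from_rotvec(b*np.pi/2)
if Rt.apply(-a)[2]<0: Rt=Rt.inv()
E
python3 - <<'E'
from tgt import *
from cell import manip
s=manip.observe();print(plan(s,Rg,c-.10*t),plan(s,Rg,c+.009*t))
E
```

```text
(array([-21.2, -10.7,   0.9]), array([ 20.6, 135.7, -10.5])) (array([-21.2, -10.7,   0.9]), array([ 22.7, 237.3, -49.7]))
```

Emit:
drive_tool(moves="-21 -10.5 1 20.5 80 -10.5 0;-21 -10.5 1 20.5 136 -10.5 0;-21 -10.5 1 20.5 136 -10.5 0;-21 -10.5 1 20.5 136 -10.5 0;-21 -10.5 1 20.5 136 -10.5 0;-21 -10.5 1 20.5 136 -10.5 0")

```text
time_s: 5.45
eef_pos: [0.5174, 0.2227, 0.1358]
tool_rot: [-1.058, -1.689, 1.422]
ft_force: [0.7, -0.4, -0.5]
finger_gap: 0.0853
```

Run:
```python
from tgt import *
from cell import manip
s=manip.observe();print(s["time_s"],np.round(s["joints"],3),s["eef_pos"],s["finger_gap"],plan(s,Rg,c+.009*t))
ci=manip.camera_info("wrist");q,d=manip.read_camera("wrist")
np.savez("wrist2.npz",p=q,d=d,E=ci["extrinsics"],K=[ci["fx"],ci["fy"],ci["cx"],ci["cy"]])
cv2.imwrite("pics/wrist2.png",q[:,:,::-1])
```

```text
5.45 [ 0.719  0.307 -0.442  0.078 -0.657 -1.893] [0.51743631 0.22265589 0.1358305 ] 0.0852747595872283 (array([-0.1,  0.1, -0.2]), array([ -1.7, 110.2,   1.1]))
```

View pics/wrist2.png

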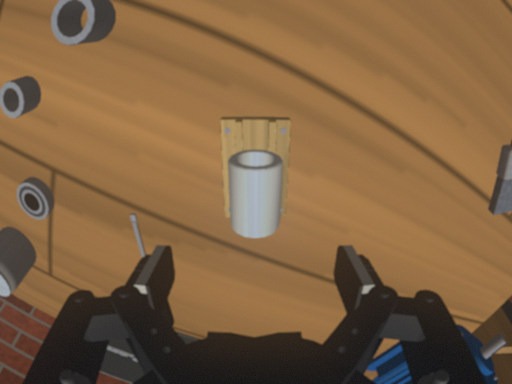

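The cap is centred between the jaws at about (256,195), with its hole (256,158) on the camera side and the jaws square to it. Descending and closing.

Emit:
drive_tool(moves="0 0 0 -1 40 1 0;0 0 0 -1 80 1 0;0 0 0 -1 110 1 0;0 0 0 -1 110 1 0;0 0 0 -1 110 1 0;0 0 0 -1 110 1 255;0 0 0 -1 110 1 255;0 0 0 -1 110 1 255;0 0 0 -1 110 1 255;0 0 0 -1 110 1 255;0 0 0 -1 110 1 255;0 0 0 -1 110 1 255;0 0 0 -1 110 1 255")

```text
time_s: 7.12
eef_pos: [0.5323, 0.2298, 0.0269]
tool_rot: [-1.056, -1.691, 1.423]
ft_force: [-7.3, 6.7, 5.7]
finger_gap: 0.042
```

Run:
```python
from tgt import *
from kin import *
from cell import manip
s=manip.observe();print(s["time_s"],np.round(s["joints"],3),s["eef_pos"],s["ft_force"],s["finger_gap"])
q,d=manip.read_camera("wrist");cv2.imwrite("pics/wrist3.png",q[:,:,::-1])
```

```text
7.125 [ 0.708  0.489 -0.521  0.117 -0.397 -1.927] [0.53230045 0.22981912 0.02689777] [-7.31805661  6.71948662  5.72302626] 0.04195075248557255
```

View pics/wrist3.png

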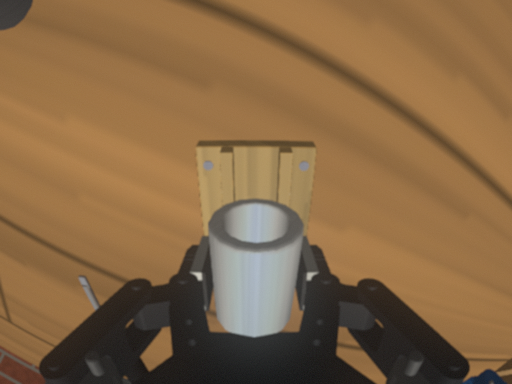

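The cap is gripped with the fingers at mid-length (gap 42 mm). Planning the lift and carry, with an IK check along the path.

Run:
```python
from tgt import *
from kin import *
from scipy.spatial.transform import Slerp
from cell import manip
s=manip.observe();R0=Rn.from_rotvec(s["tool_rot"]);P0=s["eef_pos"]
Pl=P0+[0,0,.17]
ql=ik(R0,Pl,s["joints"]);print("lift",ql[0].round(2),ql[1:],plan(s,R0,Pl))
for ps in (20,30,40,50):
    Re=Rn.from_rotvec([0,0,np.radians(ps)])*Rt*R0; td=Re.apply([0,1,0]);Pe=np.array([.505,-.248,.18])+.010*td
    S=Slerp([0,1],Rn.concatenate([R0,Re])); q=ql[0];mm=9;err=0;dj=0
    for u in np.linspace(0,1,41)[1:]:
        r=ik(S(u),Pl+u*(Pe-Pl),q); dj=max(dj,np.abs(r[0]-q).max());q=r[0];mm=min(mm,r[2]);err=max(err,r[1])
    print(ps,"end",q.round(2),"margin",round(mm,2),"err",round(err,4),"maxstep",round(dj,3),"tool az",td.round(2))
    A=chain(q);w=W_
    wr=Pe-A[4][:,0]*w[8]; print("   wrist5",wr.round(3),"wrist4",(wr-A[3][:,1]*w[6]).round(3))
    s2=dict(tool_rot=s["tool_rot"],eef_pos=P0)
    print("   move",plan(s2,Re,Pe))
```

```text
lift [ 0.71  0.26 -0.32  0.06 -0.82 -1.86] (np.float64(1.4308110252159167e-11), np.float64(0.6624967531672895)) (array([0., 0., 0.]), array([  -0.4, -167.5,  -29.3]))
20 end [ 0.1   0.8  -0.3   0.7  -1.76 -1.26] margin 0.71 err 0.0 maxstep 0.049 tool az [-0.68 -0.71 -0.17]
   wrist5 [ 0.696 -0.05   0.228] wrist4 [0.592 0.062 0.181]
   move (array([ 89. , -18.3,  12.5]), array([-420.6, -190.3,  214.7]))
30 end [ 0.13  0.75 -0.44  0.83 -1.66 -1.28] margin 0.63 err 0.0 maxstep 0.047 tool az [-0.55 -0.82 -0.17]
   wrist5 [ 0.658 -0.02   0.228] wrist4 [0.536 0.072 0.184]
   move (array([ 87.8, -27.4,  18.9]), array([-422.1, -190.2,  214. ]))
40 end [ 0.15  0.7  -0.58  0.98 -1.56 -1.32] margin 0.49 err 0.0 maxstep 0.046 tool az [-0.4  -0.9  -0.17]
   wrist5 [0.616 0.004 0.228] wrist4 [0.477 0.073 0.19 ]
   move (array([ 86. , -36.4,  25.2]), array([-423.5, -190. ,  213. ]))
50 end [ 0.15  0.65 -0.72  1.16 -1.48 -1.38] margin 0.35 err 0.0 maxstep 0.05 tool az [-0.24 -0.96 -0.17]
   wrist5 [0.571 0.019 0.228] wrist4 [0.42  0.062 0.199]
   move (array([ 83.7, -45.3,  31.5]), array([-424.7, -189.8,  211.9]))
```

Emit:
drive_tool(moves="0 0 0 0 -15 -3 255;0 0 0 0 -45 -8 255;0 0 0 0 -85 -15 255;0 0 0 0 -130 -23 255;0 0 0 0 -160 -28 255;0 0 0 0 -168 -29 255;0 0 0 0 -168 -29 255;0 0 0 0 -168 -29 255")

```text
time_s: 8.18
eef_pos: [0.5307, 0.2274, 0.1931]
tool_rot: [-1.054, -1.68, 1.429]
ft_force: [-0.1, -0.5, -3.0]
finger_gap: 0.042
```

Run:
```python
from tgt import *
from cell import manip
s=manip.observe();print(s["time_s"],np.round(s["joints"],3),s["eef_pos"],s["ft_force"],s["finger_gap"])
Re=Rn.from_rotvec([0,0,np.radians(40)])*Rt*Rg;td=Re.apply([0,1,0])
print(plan(s,Re,np.array([.505,-.248,.18])+.010*td))
q,d=manip.read_camera("wrist");cv2.imwrite("pics/wrist4.png",q[:,:,::-1])
```

```text
8.175 [ 0.708  0.268 -0.322  0.062 -0.824 -1.863] [0.53074708 0.22738053 0.19310445] [-0.10667283 -0.49112414 -3.03288839] 0.04204253703990106
(array([ 85.3, -36.2,  25.3]), array([-422.3,  -22.5,  238.6]))
```

View pics/wrist4.png

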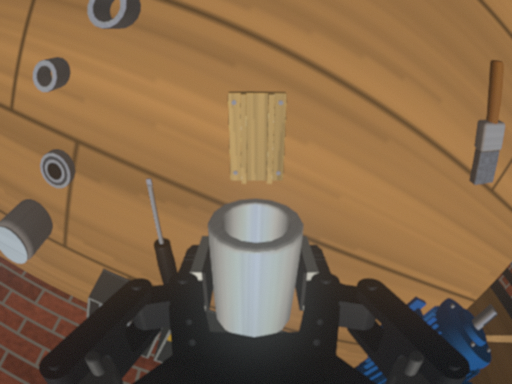

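The cap has lifted clear: the cradle at (257,138) is empty and the cap sits in the fingers as before. Now I'll turn and carry it to the tray.

Emit:
drive_tool(moves="3 -1 1 -15 -1 8 255;8 -3.5 2.5 -40 -2 23 255;14 -6 4 -70 -4 40 255;21 -9 6 -105 -6 60 255;28 -12 8 -140 -7 79 255;35 -15 10 -175 -9 99 255;42 -18 12.5 -210 -11 119 255;49 -21 14.5 -245 -13 139 255;56 -24 16.5 -280 -15 159 255;63 -27 18.5 -315 -17 178 255;70 -30 21 -350 -19 198 255;77 -33 23 -385 -21 218 255;82 -35 24.5 -408 -22 230 255;85.3 -36.2 25.3 -422 -22.5 238.5 255;85.3 -36.2 25.3 -422 -22.5 238.5 255;85.3 -36.2 25.3 -422 -22.5 238.5 255;85.3 -36.2 25.3 -422 -22.5 238.5 255;85.3 -36.2 25.3 -422 -22.5 238.5 255")

```text
time_s: 10.48
eef_pos: [0.5028, -0.2554, 0.1796]
tool_rot: [-0.057, -0.244, 2.714]
ft_force: [0.2, 0.2, -3.1]
finger_gap: 0.0417
```

Run:
```python
from tgt import *
from cell import manip
s=manip.observe();print(s["time_s"],np.round(s["joints"],3),np.abs(s["dq"]).max(),s["eef_pos"],s["ft_force"],s["finger_gap"])
R=Rn.from_rotvec(s["tool_rot"]);Re=Rn.from_rotvec([0,0,np.radians(40)])*Rt*Rg
print("err",plan(s,Re,np.array([.505,-.248,.18])+.010*Re.apply([0,1,0])),"cap axis",R.apply(Rg.inv().apply(-a)), "cap ctr",s["eef_pos"]-.010*R.apply([0,1,0]))
for n in ("scene","top","wrist"):
    ci=manip.camera_info(n);q,d=manip.read_camera(n);cv2.imwrite(f"pics/{n}5.png",q[:,:,::-1])
    np.savez(n+"5.npz",p=q,d=d,E=ci["extrinsics"],K=[ci["fx"],ci["fy"],ci["cx"],ci["cy"]])
```

```text
10.475 [ 0.154  0.693 -0.578  0.975 -1.557 -1.323] 0.004279689167808059 [ 0.50280217 -0.2553735   0.17957936] [ 0.22998533  0.1812605  -3.12417849] 0.041741184028116274
err (array([ 0.3, -0.2, -0.1]), array([ 1. ,  2.4, -0.9])) cap axis [-0.00557334 -0.00342728  0.9999786 ] cap ctr [ 0.50678885 -0.24637885  0.18136892]
```

View pics/scene5.png

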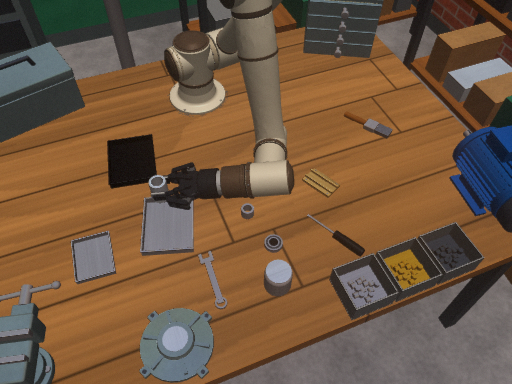

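View pics/top5.png

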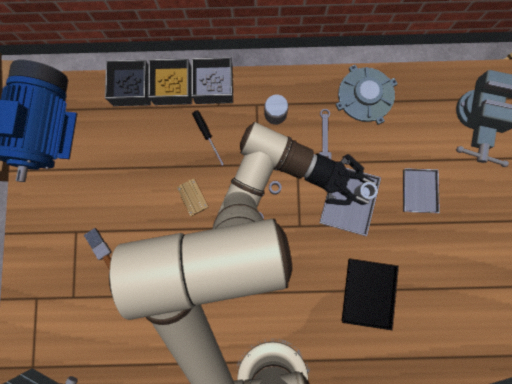

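View pics/wrist5.png

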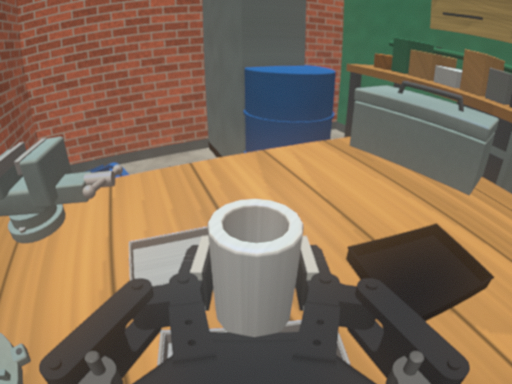

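In all three views the hole faces up (ring at (158,183) in the scene view, (368,190) in the top view, (256,222) in the wrist view). I'll check the cap's position and the bystanders from the cameras before handing in.

Run:
```python
from h import *
p,d,E,K=load("top5");print("top ring",ray(E,K,368,190,.213))
p,d,E,K=load("scene5");print("scene ring",ray(E,K,157.5,183,.213))
def m(n):
    p,d,E,K=load(n);W=cloud(d,E,K);W[d<=0]=np.nan
    return W
for c0 in ("scene","top"):
    A,B=m(c0+"0"),m(c0+"5")
    for n,(x,y),r in [("sleeve_a",(.456,.034),.04),("sleeve_b",(.549,-.024),.035),("bearing",(.672,.006),.04),("tin",(.784,-.034),.05),("screwdriver",(.71,.177),.11),("brush",(.364,.49),.1),("spanner",(.69,-.18),.1)]:
        o=[]
        for W in (A,B):
            k=(np.hypot(W[...,0]-x,W[...,1]-y)<r)&(W[...,2]>.008)&(W[...,2]<.1);o+= [k.sum()]+(W[k][:,:2].mean(0).round(3).tolist() if k.any() else [])
        print(c0,n,o)
from cell import manip
s=manip.observe();print(s["time_s"],s["finger_gap"],s["ft_force"],np.abs(s["dq"]).max())
```

```text
top ring [ 0.50433771 -0.24375768  0.213     ]
scene ring [ 0.51615615 -0.24841195  0.213     ]
scene sleeve_a [np.int64(205), 0.458, 0.032, np.int64(0)]
scene sleeve_b [np.int64(151), 0.55, -0.025, np.int64(147), 0.551, -0.025]
scene bearing [np.int64(255), 0.672, 0.004, np.int64(256), 0.672, 0.004]
scene tin [np.int64(838), 0.795, -0.039, np.int64(843), 0.795, -0.039]
scene screwdriver [np.int64(380), 0.739, 0.186, np.int64(381), 0.739, 0.186]
scene brush [np.int64(396), 0.374, 0.492, np.int64(397), 0.375, 0.492]
scene spanner [np.int64(152), 0.678, -0.192, np.int64(165), 0.676, -0.193]
top sleeve_a [np.int64(108), 0.456, 0.035, np.int64(9), 0.466, 0.019]
top sleeve_b [np.int64(95), 0.548, -0.023, np.int64(95), 0.548, -0.023]
top bearing [np.int64(220), 0.671, 0.005, np.int64(0)]
top tin [np.int64(571), 0.776, -0.032, np.int64(569), 0.776, -0.032]
top screwdriver [np.int64(304), 0.733, 0.187, np.int64(306), 0.733, 0.187]
top brush [np.int64(629), 0.372, 0.494, np.int64(501), 0.387, 0.504]
top spanner [np.int64(89), 0.67, -0.192, np.int64(36), 0.717, -0.185]
10.625 0.041516699167878215 [-0.62754727  0.56366166 -2.7248026 ] 0.004848934171247738
```

Both cameras put the cap within about 12 mm of the tray's centre. It's upright and at rest, and no visible bystander has moved. Handing in.

Run:
```python
from cell import manip
print(manip.finish_job()); s=manip.observe(); print(s["time_s"],s["eef_pos"],s["finger_gap"])
```

```text
the job is handed in; nothing more can be done
None
the job is handed in; nothing more can be done
```

The cap is held hole-up over the middle of the steel tray, and I handed the job in at 10.6 s. I found the hole end from depth and confirmed it with the wrist camera: it was the end towards the robot. I gripped the cap mid-length, lifted it off the cradle, turned it and carried it over.

**Cap at the end:** about 0.181 m above the bench, axis within 1° of vertical from the tool pose, and about 3 mm from the tray centre. The finger gap was steady at 42 mm, the tool felt about 3 N of downward load, and the joints were at rest.

**Disagreements:**
- The scene camera put the cap's ring about 11 mm off the tray centre, against about 4 mm from the top camera. Both are well inside the 50 mm allowed.
- The fingers read 42 mm on a 44 mm cap.
- My first approach pose was too flat and stopped at the joint limits without touching anything, so I used a steeper one.

**Bystanders:** sleeve_b, bearing, tin, screwdriver and brush had not moved, and neither had the spanner in the scene view. In the top view the arm partly hid the spanner and brush, so those readings were no use there.

**Not checked:** the arm hid sleeve_a from both fixed cameras at the end, so I couldn't confirm it there. The wrist camera last showed a sleeve standing in about the right place after the lift. From the arm model, the wrist's centre line ended at about 0.19 m, well above the sleeve's 40 mm height.

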